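# Feel out the catch in a probe slide

## Robot

A 6-joint arm with a two-finger parallel gripper is mounted at the origin on a cart in front of the work surface, level with it; the furniture and walls round the work are solid. World frame = base frame: x ahead of the robot, y to its left, z up, the work surface at z = 0. Lengths are in m, angles in rad, forces in N, time in s.
With the tool pointing down it reaches from about 0.35 to 0.975 m from the base axis. Payload 4.9 kg.
Tool frame: the origin (TCP) lies midway between the tips of the shut fingers; the grasp point (between the pads) lies 19 mm behind it; z points along the fingers, y is the line along which they close (so a half turn about z gives the same grasp; the last joint's range is limited). The gripper opens to 85 mm and grips with 20 to 120 N. Pads are 22 mm wide; open, the fingers measure 114 mm over their backs; the gripper's body (76 mm by 85 mm) begins 54 mm behind the grasp point. The pads swing forward as they close: fully open they stand 13 mm farther back than shut.
Start: joints at [-1.44, 0.053, 1.613, -0, 1.476, -0.119], TCP at [0.155, -0.606, 0.231] pointing down, gripper open.
Joint ranges: [-3.01, 3.01], [-1.01, 2.22], [0.06, 2.58], [-1.02, 4.17], [0.09, 2.62], [-3.14, 3.14]. Speed limits (rad/s): [2.57, 2.57, 3.14, 3.14, 3.14, 3.14].

## Interface

Orientations are given as a unit quaternion [w, x, y, z].
In Python, from plant import state, grab_frame, camera_info, job_done, spot_in, masks_of, pinpoint gives the robot as it stands.
- The arm moves only by the shell command python3 -m handwheel 'ROWS' [OPENING]. ROWS is JSON, a list that holds one entry, the list of rows, each a list of 6 numbers: the shift along the world's x, y, z in m, then the turn, a rotation vector about the world's x, y, z in degrees. In form: [[[tx, ty, tz, ax, ay, az], ...]]. A call has 1 to 20 rows; each row shifts and turns the commanded pose from where the row before left it; what a row does not reach is not made up. A row lasts 1/12 s, in which the tool goes at most 41.7 mm and 7.16 degrees, less where a joint would pass 70% of its speed; a pose out of reach is approached as far as the arm can. A call is refused whole if a number of a shift passes 0.0417 or a number of a turn 7.16, either way. A call with a gripper value outside its range is refused whole. OPENING is the opening, from 0 (shut) to 1 (fully open), set as the call begins (- or left out, the last holds). The fingers move at their own pace and stop on an object; the grip force is fixed at half the most. Time passes only in rows, so rows that do not move let the fingers close. It gives the time, the measured TCP pose, the force, the opening and the grip force at its end, in the units of the state.
- state(): the state, without advancing time (a new reading comes with each control period).
- grab_frame(name): name is "scene" or "top" or "wrist"; returns (picture, depth): 420x560x3 uint8, blue, green, red; 420x560 float32, m along the optical axis (not along the pixel's ray), 0 where there is no reading.
- camera_info(name): a dict with "fx", "fy", "cx", "cy" (pixels), "T" (4x4, takes a point from camera to world coordinates). Camera axes: x right, y up, looking along -z (the intrinsics and any distortion apply to the point x, -y, -z); pixel columns grow to the right and rows downward; lengths in m; the calibration is good to about 2 mm. A picture is of the moment at which its call begins: read the wrist's pose just before it. camera_info takes no time and is no camera call; for the wrist camera it gives the pose at the moment of the call.
- job_done(): hands the job in; it is judged then, once.
Trained networks look in the newest picture that a camera, given by its name, has taken for a name from the list of things; names that differ only in an ending like _2 or _b are one class to them, and where a whole thing is asked for, a point or a joint stands for the part that bears it (a point fixed in the world has none). Each returns a list of dicts, best first, with "conf" (0 to 1); they miss things now and then, are a little off and sometimes report something else, mostly with a low value. They report only what shows in the picture. A call takes as long as a camera call.
- spot_in(camera, thing): "box" ([left, top, width, height] in pixels, round what is visible of it).
- masks_of(camera, thing): "region" (420x560 bool, what is visible of it) and "box" ([left, top, width, height] in pixels, round what is visible of it).
- pinpoint(camera, thing): "position" ([column, row] in pixels: a listed point, or the origin of a listed thing).
The state is a dict: "time": time; "joint_pos": joint angles; "joint_vel": joint speeds; "joint_efforts": joint torques, N m; "tool_pos": TCP position; "tool_rot": TCP orientation; "contact_force": force on the tool from outside, world axes, zero at the start; "ft_torque": the same for the moment, N m; "gripper_width": opening from 0.0 (shut) to 1.0 (fully open); "grasp_force": force on a finger pad.
Only numpy, scipy, OpenCV 4.12 (cv2) and the standard library are available. Lean on these libraries where they do the work, as an engineer would, in place of code of your own. Each camera call takes 0.05 s, during which the arm holds its last target. There are 200 camera calls.

## Task

Check the spring-return slide on the bench for a sticky spot: take the carriage by its upright handle and run it all the way out until it presses lightly into the rubber buffer without crushing it, then guide it all the way back home without letting it snap back. Then run it out once more, find by feel the one spot where it catches, and let go with the carriage caught there so that the spot can be cleaned. Leave the other things on the bench where they are.

Things in the scene. Friction and masses are not known exactly. Their poses are not given: they have to be found in the camera images.
- rail: linear slide fixed to the bench: aluminium base 64 x 290 x 12 mm, steel rail on top. Origin: centre of the underside; the rail runs along its y axis, z up. Home end at -y (grey spring housing, y = -144 to -110 mm, 58 mm high), outer end at +y (dark stop collar, 61 mm high, with a black rubber buffer that points home). Where the collar is clamped differs from time to time.
- carriage (a joint): travel (m) of the carriage, a steel block 50 x 60 x 30 mm, top 62 mm above the bench: 0 = home, grows towards the rail's +y, meets the buffer somewhere between 0.113 and 0.138. A spring pulls it home all the time with 3.6 to 4.2 N (friction 0.4 N), so unless held or caught it flies home.
- handle (a point): middle of the upright black handle on top of the carriage, 94 mm above the bench. The handle is a rounded bar, 18 mm along the rail by 22 mm across it, standing from 67 mm to 112 mm above the bench; the carriage top round it is clear. When the carriage is home the handle's middle is at y = -78 mm in the rail's frame, x = 0.
- buffer (a joint): how far (m) the rubber buffer is pressed in: 0 = free, about 3 N for each mm; 0.0065 (20 N) crushes it.
- spool: spool, 60 mm wide, 40 mm high; bystander. Origin under the middle.
- tape: roll of tape, 62 mm wide, 18 mm high; bystander. Origin under the middle.
- underside (a point): middle of the carriage's underside, on the rail. At one travel between 0.045 and 0.080 m the rail has a worn spot that can only be felt: over the 20 mm before it, from either side, the carriage drags 2 N more, then it is drawn in (the push needed falls below zero) and caught, held within 3 mm of the spot's middle. Pushing on outwards out of it takes 10 to 15 N in all, homewards about 6 N.
- stick: memory stick, 51 mm long, lying on the bench; bystander. Origin under the middle.

How it is judged:
On the way, in this order (a step that is already met when the one before it is completed fails the run):
1. the carriage is run out and presses the buffer in by 1 mm or more (value of joint buffer above 0.001 m), for 0.2 s.
2. the carriage is back home, within 5 mm (value of joint carriage below 0.005 m), for 0.2 s.
At the end, for the whole second after the job is handed in: let go, the carriage stays at rest (below 10 mm/s) between 35 and 90 mm of travel, where only the catch can hold it against its spring (value of joint carriage between 0.035 and 0.09 m and velocity of joint carriage between -0.01 and 0.01 m/s); the robot touches nothing.
It fails at once if the buffer is crushed (pressed in more than 6.5 mm, about 20 N) (value of joint buffer above 0.0065 m).
It fails at once if the carriage, out of the hand, snaps back (homewards faster than 0.2 m/s) (velocity of joint carriage below -0.2 m/s and contact force between the fingers and rail below 0.2 N).
It fails at once if a bystander is moved more than 20 mm (distance of any of tape, spool, stick from where it was at the start of the episode above 0.02 m).
It also fails if it takes over 64 s, if anything falls off the work surface, if the arm or the gripper's body presses on something with over 40 N, if the wrist force passes 120 N, or if a joint passes its speed limit or range.

## Working session

There is one attempt and no reset: what is moved stays moved. The work goes in short steps, Python scripts to look and compute and a shell command to move; the robot and the scene stay as the last step left them, time stands still between calls to the robot, and variables do not carry over. Pictures are saved under pics/ and viewed, at most 10 in all, crops included, and the job is handed in when it is done.

```bash
mkdir -p pics; cat > h.py <<'E'
import numpy as np,cv2
from plant import *
def px2w(cam,u,v,z=None,d=None):
    c=camera_info(cam);T=np.array(c["T"])
    r=np.array([(u-c["cx"])/c["fx"],-(v-c["cy"])/c["fy"],-1.0])
    if d is not None: return T[:3,:3]@(r*d)+T[:3,3]
    w=T[:3,:3]@r; return T[:3,3]+w*(z-T[2,3])/w[2]
E
python3 - <<'E'
from h import *
np.set_printoptions(precision=4,suppress=True)
s=state();print(s)
ims=[]
for c in ["top","scene"]:
    im,d=grab_frame(c);cv2.imwrite(f"pics/{c}0.png",im)
    print(c,{k:v for k,v in camera_info(c).items() if k!="T"})
    for t,z in [("handle",.094),("rail",0),("underside",.03),("spool",0),("tape",0),("stick",0)]:
        for p in pinpoint(c,t)[:2]:
            u,v=p["position"];print(t,round(p["conf"],2),np.round([u,v]),px2w(c,u,v,z))
E
```

```text
{'time': 0.0, 'joint_pos': array([-1.44  ,  0.0533,  1.6143,  0.    ,  1.476 , -0.119 ]), 'joint_vel': array([-0.0001, -0.0004,  0.0013, -0.0004,  0.0002, -0.0002]), 'joint_efforts': array([  0.0021, -39.3683, -37.0174,  -0.    ,   0.0071,   0.    ]), 'tool_pos': array([ 0.1544, -0.605 ,  0.2301]), 'tool_rot': array([-0.001 ,  0.9922,  0.1246, -0.    ]), 'contact_force': array([ 0.3821,  0.9341, -0.0911]), 'ft_torque': array([-0.0135,  0.0204,  0.0135]), 'grasp_force': 0.0, 'gripper_width': 0.9977027193957749}
top {'fx': 445.18317754858214, 'fy': 445.18317754858214, 'cx': 273.5613265747864, 'cy': 203.29129383283487}
handle 0.68 [260. 220.] [0.4896 0.1917 0.094 ]
rail 0.68 [225. 235.] [0.4695 0.272  0.    ]
underside 0.66 [262. 223.] [0.4889 0.1936 0.03  ]
spool 0.97 [381. 151.] [ 0.6349 -0.0561  0.    ]
tape 0.62 [382. 270.] [ 0.3916 -0.0465  0.    ]
stick 0.65 [378. 189.] [ 0.5561 -0.0455  0.    ]
scene {'fx': 514.1043379600347, 'fy': 514.1043379600347, 'cx': 285.30519674214963, 'cy': 219.13333852923952}
handle 0.61 [274. 232.] [0.4798 0.1902 0.094 ]
underside 0.72 [275. 245.] [0.4837 0.1901 0.03  ]
spool 0.81 [377. 192.] [ 0.6349 -0.0621  0.    ]
tape 0.47 [382. 284.] [ 0.3931 -0.0425  0.    ]
stick 0.71 [372. 219.] [ 0.5599 -0.0399  0.    ]
```

View pics/top0.png

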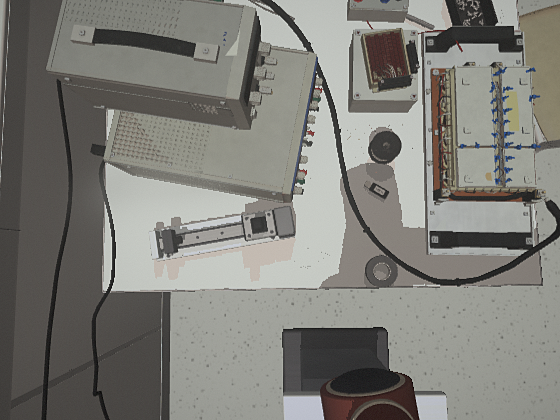

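View pics/scene0.png

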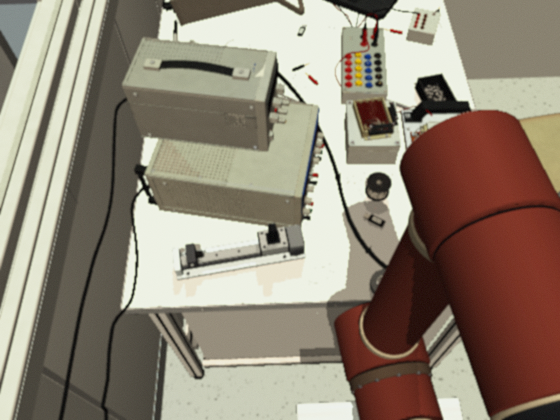

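```bash
python3 - <<'E'
from h import *
np.set_printoptions(precision=4,suppress=True)
grab_frame("top");im,d=grab_frame("top")
m=masks_of("top","rail")
for q in m[:2]: print(q["conf"],q["box"])
R=m[0]["region"]
c=camera_info("top")
P=[]
vs,us=np.nonzero(R&(d>0))
W=np.array([px2w("top",u,v,d=d[v,u]) for u,v in zip(us,vs)])
for lo,hi in [(.004,.02),(.05,.07),(.075,.12)]:
    k=(W[:,2]>lo)&(W[:,2]<hi);w=W[k]
    if len(w)>5:
        r=cv2.minAreaRect(w[:,:2].astype(np.float32));print(lo,len(w),w.mean(0),r)
for q in masks_of("top","handle")[:1]:
    vs,us=np.nonzero(q["region"]&(d>0))
    W=np.array([px2w("top",u,v,d=d[v,u]) for u,v in zip(us,vs)]);print(q["conf"],q["box"])
    k=W[:,2]>.09;print(k.sum(),W[k].mean(0),cv2.minAreaRect(W[k][:,:2].astype(np.float32)))
    k=(W[:,2]>.05)&(W[:,2]<.07);print(k.sum(),W[k].mean(0),cv2.minAreaRect(W[k][:,:2].astype(np.float32)))
E
```

```text
0.89 [148.1, 205.5, 149.7, 54.0]Traceback (most recent call last):
  File "<stdin>", line 10, in <module>
  File "h.py", line 4, in px2w
    c=camera_info(cam);T=np.array(c["T"])
ValueError: time passes only in moves, steps and waits
```

The top view shows the rail from about (152,243) at the collar end to (295,220) at the housing, with the handle at about (260,224). The collar is at (168,240), and a tall instrument stands behind the rail at rows below 200. The scene view agrees. `camera_info` needs caching, so I'll rerun the measurement.

```bash
cat > h.py <<'E'
import numpy as np,cv2
from plant import *
def px2w(c,u,v,z=None,d=None):
    T=np.array(c["T"]);u=np.asarray(u,float);v=np.asarray(v,float)
    r=np.stack([(u-c["cx"])/c["fx"],-(v-c["cy"])/c["fy"],-np.ones_like(u)],-1)
    w=r@T[:3,:3].T
    s=d if d is not None else (z-T[2,3])/w[...,2]
    return w*np.asarray(s)[...,None]+T[:3,3]
E
python3 - <<'E'
from h import *
np.set_printoptions(precision=4,suppress=True)
im,d=grab_frame("top");c=camera_info("top");vv,uu=np.mgrid[:420,:560]
A=px2w(c,uu,vv,d=d)
def rep(M,bands):
    for lo,hi in bands:
        w=A[M&(d>0)&(A[...,2]>lo)&(A[...,2]<hi)]
        if len(w)>5:print(lo,hi,len(w),w.mean(0),cv2.minAreaRect(w[:,:2].astype(np.float32)))
rep(masks_of("top","rail")[0]["region"],[(.004,.02),(.05,.07),(.075,.13)])
for q in masks_of("top","handle")[:1]:
    print(q["box"]);rep(q["region"],[(.05,.07),(.1,.13)])
box=(A[...,1]>.1)&(A[...,1]<.42)&(A[...,0]>.3)&(A[...,0]<.8)&(A[...,2]>.03)
w=A[box]
for y in np.arange(.1,.42,.04):
    k=w[(abs(w[:,1]-y)<.02)&(w[:,2]>.135)]
    if len(k):print(y,k[:,0].min(),k[:,2].max())
T=np.array(c["T"]);print(T)
E
```

```text
0.004 0.02 1475 [0.4638 0.2958 0.0127] ((0.4727821946144104, 0.27372437715530396), (0.06646842509508133, 0.2895600199699402), 8.586336135864258)
0.05 0.07 1562 [0.4792 0.2181 0.0605] ((0.47094613313674927, 0.2580239176750183), (0.05819078907370567, 0.2570551633834839), 9.684743881225586)
0.075 0.13 134 [0.4825 0.1954 0.1085] ((0.4833427369594574, 0.19654977321624756), (0.021747495979070663, 0.017722858116030693), 9.038448333740234)
[241.1, 210.8, 36.7, 29.0]
0.05 0.07 711 [0.4823 0.1961 0.0629] ((0.4833960235118866, 0.19683793187141418), (0.05003383383154869, 0.06394262611865997), 8.569257736206055)
0.1 0.13 118 [0.4831 0.196  0.1115] ((0.4833427369594574, 0.19654977321624756), (0.021747495979070663, 0.017722858116030693), 9.038448333740234)
0.1 0.5879082226293186 0.15693386686093613
0.14 0.42244035476265096 0.916774237302294
0.18000000000000002 0.5324865583757994 0.32312556079897214
0.22000000000000003 0.541825883984538 0.33294470582482394
0.26 0.5503157237958225 0.3361814933695354
0.30000000000000004 0.5592141160636991 0.34012096268668
0.3400000000000001 0.5673774439296363 0.340904613463047
0.38 0.5763256653442976 0.33826932752323746
[[-0.0205  0.9927 -0.1187  0.4224]
 [-0.9986 -0.0262 -0.0463  0.1272]
 [-0.049   0.1176  0.9919  0.9168]
 [ 0.      0.      0.      1.    ]]
```

```bash
python3 -m handwheel '[[[0.0224,0.0324,0,0,0,-0.52],[0.0224,0.0324,0,0,0,-0.52],[0.0224,0.0324,0,0,0,-0.52],[0.0224,0.0324,0,0,0,-0.52],[0.0224,0.0324,0,0,0,-0.52],[0.0224,0.0324,0,0,0,-0.52],[0.0224,0.0324,0,0,0,-0.52],[0.0224,0.0324,0,0,0,-0.52],[0.0224,0.0324,0,0,0,-0.52],[0.0224,0.0324,0,0,0,-0.52],[0.0224,0.0324,0,0,0,-0.52],[0,0,0,0,0,0]]]' 1
```

```text
time: 2.0
tool_pos: [0.4036, -0.2442, 0.2316]
tool_rot: [-0.001, 0.997, 0.079, 0.001]
contact_force: [-0.3, -0.4, -0.2]
gripper_width: 1.003
grasp_force: 0.0
```

```bash
python3 -m handwheel '[[[0.005,0.036,0,0.19,-1.24,0],[0.005,0.036,0,0.19,-1.24,0],[0.005,0.036,0,0.19,-1.24,0],[0.005,0.036,0,0.19,-1.24,0],[0.005,0.036,0,0.19,-1.24,0],[0.005,0.036,0,0.19,-1.24,0],[0.005,0.036,0,0.19,-1.24,0],[0.005,0.036,0,0.19,-1.24,0],[0.005,0.036,0,0.19,-1.24,0],[0.005,0.036,0,0.19,-1.24,0],[0.005,0.036,0,0.19,-1.24,0],[0.005,0.036,0,0.19,-1.24,0],[0,0,0,0,0,0],[0,0,0,0,0,0]]]'
python3 - <<'E'
from h import *
from scipy.spatial.transform import Rotation as R
np.set_printoptions(precision=4,suppress=True)
s=state();print(s["tool_pos"],s["contact_force"],s["time"]);q=s["tool_rot"];print(R.from_quat(np.roll(q,-1)).as_matrix())
c=camera_info("wrist");im,d=grab_frame("wrist");cv2.imwrite("pics/w1.png",im)
for q in pinpoint("wrist","handle")[:1]:print(q,px2w(c,*q["position"],z=.094))
vv,uu=np.mgrid[:420,:560];A=px2w(c,uu,vv,d=d)
M=masks_of("wrist","rail")
if M:
    w=A[M[0]["region"]&(d>0)]
    for lo,hi in[(.004,.02),(.1,.13)]:
        k=w[(w[:,2]>lo)&(w[:,2]<hi)];
        if len(k)>5:print(lo,len(k),cv2.minAreaRect(k[:,:2].astype(np.float32)))
E
```

```text
time: 3.17
tool_pos: [0.4605, 0.1842, 0.2312]
tool_rot: [-0.01, 0.988, 0.076, 0.13]
contact_force: [-0.5, 0.0, 0.4]
gripper_width: 1.0
grasp_force: 0.0
[0.4605 0.1842 0.2312] [-0.5118  0.0205  0.4434] 3.1667
[[ 0.9544  0.1533  0.256 ]
 [ 0.1481 -0.9882  0.0396]
 [ 0.259   0.0001 -0.9659]]
{'position': [266.7, 216.1], 'conf': 0.97} [0.4793 0.1983 0.094 ]
0.004 5300 ((0.4709259867668152, 0.27372702956199646), (0.06338262557983398, 0.2872258126735687), 8.829495429992676)
0.1 633 ((0.48321425914764404, 0.19657261669635773), (0.02151348441839218, 0.01687755435705185), 8.679333686828613)
```

```bash
python3 -m handwheel '[[[0.006,0.0035,-0.018,0,0,0],[0.006,0.0035,-0.018,0,0,0],[0.006,0.0035,-0.018,0,0,0],[0.0065,0.0033,-0.018,0,0,0],[0,0,-0.018,0,0,0],[0,0,-0.018,0,0,0],[0,0,-0.018,0,0,0],[0,0,-0.015,0,0,0],[0,0,-0.014,0,0,0],[0,0,0,0,0,0],[0,0,0,0,0,0]]]'
python3 - <<'E'
from h import *
im,d=grab_frame("scene");cv2.imwrite("pics/s1.png",cv2.resize(im[150:320,150:400],None,fx=3,fy=3))
E
```

```text
time: 4.23
tool_pos: [0.4852, 0.1951, 0.0757]
tool_rot: [-0.01, 0.989, 0.073, 0.13]
contact_force: [-0.3, -0.0, 0.4]
gripper_width: 1.004
grasp_force: 0.0
```

View pics/s1.png

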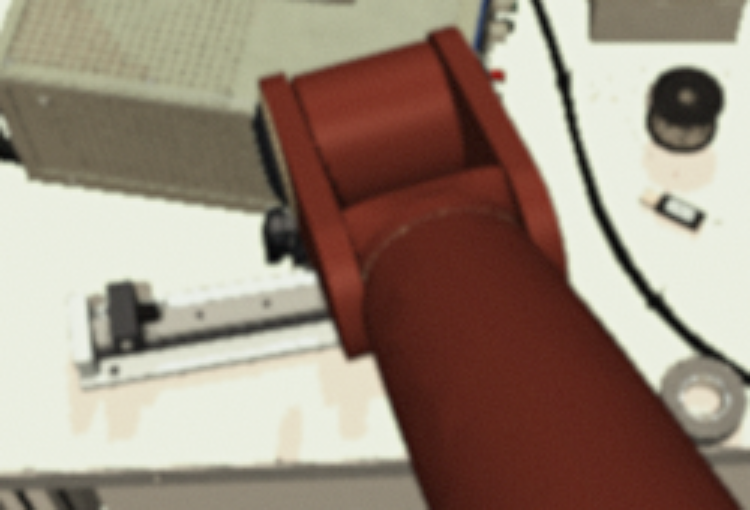

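The arm hides the gripper in this view. The collar with its buffer shows at crop position (125,315), and nothing is touching. Now I'll close the gripper.

```bash
python3 -m handwheel '[[[0,0,0,0,0,0],[0,0,0,0,0,0],[0,0,0,0,0,0],[0,0,0,0,0,0],[0,0,0,0,0,0],[0,0,0,0,0,0],[0,0,0,0,0,0],[0,0,0,0,0,0]]]' 0; python3 - <<'E'
from h import *
print(state())
E
```

```text
time: 4.95
tool_pos: [0.4856, 0.1964, 0.0768]
tool_rot: [-0.01, 0.989, 0.074, 0.131]
contact_force: [-2.8, -3.3, 5.7]
gripper_width: 0.199
grasp_force: 59.5
{'time': 4.95, 'joint_pos': array([ 0.25729039, -0.20617976,  2.14491931, -0.03466518,  0.94173209,
        1.69444728]), 'joint_vel': array([-5.58762324e-04, -6.13789364e-04,  7.68637791e-05,  4.31270833e-04,
        2.42741933e-03, -1.90970473e-05]), 'joint_efforts': array([  0.98417871, -22.81915069, -32.93330312,   0.4874156 ,
        -1.40312959,   0.08033558]), 'tool_pos': array([0.48557745, 0.19639253, 0.07679635]), 'tool_rot': array([-0.00969685,  0.98857458,  0.0744598 ,  0.13069817]), 'contact_force': array([-2.76669249, -3.33198967,  5.66171988]), 'ft_torque': array([-0.50443704,  0.3402317 , -0.01838297]), 'grasp_force': 59.535654187202454, 'gripper_width': 0.19903042271496144}
```

```bash
python3 -m handwheel '[[[-0.0006,0.004,0,0,0,0],[-0.0006,0.004,0,0,0,0],[-0.0006,0.004,0,0,0,0],[-0.0006,0.004,0,0,0,0],[-0.0006,0.004,0,0,0,0],[-0.0006,0.004,0,0,0,0],[-0.0006,0.004,0,0,0,0],[-0.0006,0.004,0,0,0,0],[-0.0006,0.004,0,0,0,0],[-0.0006,0.004,0,0,0,0]]]'
```

```text
time: 5.78
tool_pos: [0.4794, 0.2364, 0.0768]
tool_rot: [-0.009, 0.989, 0.074, 0.13]
contact_force: [-4.0, -5.0, 6.5]
gripper_width: 0.204
grasp_force: 59.9
```

```bash
python3 -m handwheel '[[[-0.0006,0.004,0,0,0,0],[-0.0006,0.004,0,0,0,0],[-0.0006,0.004,0,0,0,0]]]';python3 -m handwheel '[[[-0.0006,0.004,0,0,0,0],[-0.0006,0.004,0,0,0,0],[-0.0006,0.004,0,0,0,0]]]';python3 -m handwheel '[[[-0.0006,0.004,0,0,0,0],[-0.0006,0.004,0,0,0,0],[-0.0006,0.004,0,0,0,0]]]';python3 -m handwheel '[[[-0.0006,0.004,0,0,0,0],[-0.0006,0.004,0,0,0,0],[-0.0006,0.004,0,0,0,0]]]';python3 -m handwheel '[[[-0.0006,0.004,0,0,0,0],[-0.0006,0.004,0,0,0,0],[-0.0006,0.004,0,0,0,0]]]'
```

```text
time: 6.03
tool_pos: [0.4777, 0.2478, 0.0768]
tool_rot: [-0.009, 0.989, 0.075, 0.13]
contact_force: [-4.6, -10.2, 7.4]
gripper_width: 0.203
grasp_force: 60.1
time: 6.28
tool_pos: [0.4758, 0.2601, 0.0768]
tool_rot: [-0.009, 0.989, 0.074, 0.13]
contact_force: [-4.3, -5.7, 7.1]
gripper_width: 0.198
grasp_force: 60.0
time: 6.53
tool_pos: [0.474, 0.2713, 0.0768]
tool_rot: [-0.008, 0.989, 0.074, 0.13]
contact_force: [-5.4, -11.4, 7.7]
gripper_width: 0.203
grasp_force: 60.3
time: 6.78
tool_pos: [0.4721, 0.2843, 0.0768]
tool_rot: [-0.009, 0.989, 0.074, 0.13]
contact_force: [-5.1, -4.5, 6.8]
gripper_width: 0.202
grasp_force: 60.1
time: 7.03
tool_pos: [0.4702, 0.2964, 0.0768]
tool_rot: [-0.009, 0.989, 0.074, 0.13]
contact_force: [-4.6, -5.1, 6.9]
gripper_width: 0.202
grasp_force: 60.1
```

```bash
python3 -m handwheel '[[[-0.0006,0.004,0,0,0,0],[-0.0006,0.004,0,0,0,0],[-0.0003,0.002,0,0,0,0],[0,0,0,0,0,0]]]';python3 -m handwheel '[[[-0.0003,0.002,0,0,0,0],[0,0,0,0,0,0]]]';python3 -m handwheel '[[[-0.0003,0.002,0,0,0,0],[0,0,0,0,0,0]]]'
```

```text
time: 7.37
tool_pos: [0.4686, 0.3068, 0.0768]
tool_rot: [-0.01, 0.989, 0.075, 0.13]
contact_force: [-4.9, -3.4, 7.5]
gripper_width: 0.199
grasp_force: 60.1
time: 7.53
tool_pos: [0.4683, 0.3086, 0.0768]
tool_rot: [-0.01, 0.989, 0.074, 0.13]
contact_force: [-4.2, -4.1, 7.3]
gripper_width: 0.199
grasp_force: 60.1
time: 7.7
tool_pos: [0.468, 0.3105, 0.0768]
tool_rot: [-0.01, 0.989, 0.074, 0.13]
contact_force: [-5.3, -4.8, 7.8]
gripper_width: 0.201
grasp_force: 60.1
```

Travel is now about 0.115. I'll go on in 2 mm steps, with three steps (at most 6 mm) per batch and a reading after each.

```bash
python3 -m handwheel '[[[-0.0003,0.002,0,0,0,0],[0,0,0,0,0,0]]]';python3 -m handwheel '[[[-0.0003,0.002,0,0,0,0],[0,0,0,0,0,0]]]'
```

```text
time: 7.87
tool_pos: [0.4677, 0.3125, 0.0768]
tool_rot: [-0.01, 0.989, 0.074, 0.13]
contact_force: [-5.4, -4.2, 8.5]
gripper_width: 0.2
grasp_force: 60.1
time: 8.03
tool_pos: [0.4675, 0.3145, 0.0768]
tool_rot: [-0.01, 0.989, 0.074, 0.13]
contact_force: [-5.0, -4.5, 7.7]
gripper_width: 0.201
grasp_force: 60.1
```

```bash
python3 -m handwheel '[[[-0.0003,0.002,0,0,0,0],[0,0,0,0,0,0]]]'
```

```text
time: 8.2
tool_pos: [0.4671, 0.3165, 0.0768]
tool_rot: [-0.01, 0.989, 0.074, 0.13]
contact_force: [-5.5, -5.0, 6.6]
gripper_width: 0.205
grasp_force: 60.1
```

```bash
python3 -m handwheel '[[[-0.0003,0.002,0,0,0,0],[0,0,0,0,0,0]]]'
```

```text
time: 8.37
tool_pos: [0.4668, 0.3185, 0.0768]
tool_rot: [-0.01, 0.989, 0.074, 0.13]
contact_force: [-6.0, -5.5, 7.8]
gripper_width: 0.204
grasp_force: 60.1
```

```bash
python3 -m handwheel '[[[-0.0003,0.002,0,0,0,0],[0,0,0,0,0,0]]]'
```

```text
time: 8.53
tool_pos: [0.4665, 0.3205, 0.0768]
tool_rot: [-0.01, 0.989, 0.074, 0.13]
contact_force: [-5.5, -4.8, 8.0]
gripper_width: 0.2
grasp_force: 60.1
```

```bash
python3 -m handwheel '[[[-0.0003,0.002,0,0,0,0],[0,0,0,0,0,0]]]'
```

```text
time: 8.7
tool_pos: [0.4663, 0.3219, 0.0768]
tool_rot: [-0.009, 0.989, 0.074, 0.13]
contact_force: [-4.2, -7.9, 8.7]
gripper_width: 0.203
grasp_force: 60.3
```

```bash
python3 -m handwheel '[[[-0.0003,0.002,0,0,0,0],[0,0,0,0,0,0]]]'
```

```text
time: 8.87
tool_pos: [0.4661, 0.3232, 0.0768]
tool_rot: [-0.008, 0.989, 0.074, 0.13]
contact_force: [-5.2, -10.9, 10.8]
gripper_width: 0.2
grasp_force: 60.5
```

```bash
python3 -m handwheel '[[[-0.0001,0.0007,0,0,0,0],[0,0,0,0,0,0],[0,0,0,0,0,0],[0,0,0,0,0,0],[0,0,0,0,0,0]]]'
```

```text
time: 9.28
tool_pos: [0.466, 0.3234, 0.0768]
tool_rot: [-0.008, 0.989, 0.074, 0.13]
contact_force: [-6.0, -13.2, 10.5]
gripper_width: 0.201
grasp_force: 60.5
```

```bash
python3 -m handwheel '[[[0.0006,-0.004,0,0,0,0],[0.0006,-0.004,0,0,0,0],[0.0006,-0.004,0,0,0,0],[0.0006,-0.004,0,0,0,0],[0.0006,-0.004,0,0,0,0],[0.0006,-0.004,0,0,0,0],[0.0006,-0.004,0,0,0,0],[0.0006,-0.004,0,0,0,0],[0.0006,-0.004,0,0,0,0],[0.0006,-0.004,0,0,0,0]]]'
python3 -m handwheel '[[[0.0006,-0.004,0,0,0,0],[0.0006,-0.004,0,0,0,0],[0.0006,-0.004,0,0,0,0],[0.0006,-0.004,0,0,0,0],[0.0006,-0.004,0,0,0,0],[0.0006,-0.004,0,0,0,0],[0.0006,-0.004,0,0,0,0],[0.0006,-0.004,0,0,0,0],[0.0006,-0.004,0,0,0,0],[0.0006,-0.004,0,0,0,0]]]'
python3 -m handwheel '[[[0.0006,-0.004,0,0,0,0],[0.0006,-0.004,0,0,0,0],[0.0006,-0.004,0,0,0,0],[0.0006,-0.004,0,0,0,0],[0.0006,-0.004,0,0,0,0],[0.0006,-0.004,0,0,0,0],[0.0006,-0.004,0,0,0,0],[0.0006,-0.004,0,0,0,0],[0.0006,-0.004,0,0,0,0],[0,0,0,0,0,0]]]'
```

```text
time: 10.12
tool_pos: [0.472, 0.2849, 0.0768]
tool_rot: [-0.01, 0.989, 0.074, 0.13]
contact_force: [-5.2, -3.9, 7.0]
gripper_width: 0.202
grasp_force: 60.0
time: 10.95
tool_pos: [0.478, 0.2455, 0.0768]
tool_rot: [-0.01, 0.989, 0.074, 0.131]
contact_force: [-3.8, -0.8, 5.0]
gripper_width: 0.204
grasp_force: 59.8
time: 11.78
tool_pos: [0.4837, 0.2085, 0.0768]
tool_rot: [-0.009, 0.989, 0.074, 0.131]
contact_force: [-4.1, -4.6, 5.9]
gripper_width: 0.2
grasp_force: 59.9
```

```bash
python3 -m handwheel '[[[0.0006,-0.004,0,0,0,0],[0.0006,-0.004,0,0,0,0],[0.0004,-0.0025,0,0,0,0],[0,0,0,0,0,0],[0,0,0,0,0,0]]]'
python3 -m handwheel '[[[0.0002,-0.0015,0,0,0,0],[0,0,0,0,0,0],[0,0,0,0,0,0],[0,0,0,0,0,0]]]'
```

```text
time: 12.2
tool_pos: [0.4853, 0.1983, 0.0768]
tool_rot: [-0.009, 0.989, 0.074, 0.131]
contact_force: [-3.0, -4.8, 5.8]
gripper_width: 0.199
grasp_force: 59.9
time: 12.53
tool_pos: [0.4855, 0.1969, 0.0768]
tool_rot: [-0.01, 0.989, 0.074, 0.131]
contact_force: [-3.7, -4.1, 5.8]
gripper_width: 0.207
grasp_force: 59.9
```

```bash
python3 -m handwheel '[[[0.0002,-0.0015,0,0,0,0],[0,0,0,0,0,0],[0,0,0,0,0,0],[0,0,0,0,0,0]]]'
```

```text
time: 12.87
tool_pos: [0.4856, 0.1963, 0.0768]
tool_rot: [-0.011, 0.989, 0.074, 0.131]
contact_force: [-4.5, 0.6, 4.5]
gripper_width: 0.199
grasp_force: 59.9
```

The force changes sign and the position stops, so the carriage is at home. Now the second run out, slowly past travel 45 mm.

```bash
python3 -m handwheel '[[[-0.0006,0.004,0,0,0,0],[-0.0006,0.004,0,0,0,0],[-0.0006,0.004,0,0,0,0],[-0.0006,0.004,0,0,0,0],[-0.0006,0.004,0,0,0,0],[-0.0006,0.004,0,0,0,0],[-0.0006,0.004,0,0,0,0],[-0.0006,0.004,0,0,0,0],[-0.0006,0.004,0,0,0,0],[-0.0006,0.004,0,0,0,0],[-0.0006,0.004,0,0,0,0],[-0.0006,0.004,0,0,0,0],[0,0,0,0,0,0],[0,0,0,0,0,0]]]'
for i in 1; do
python3 -m handwheel '[[[-0.0003,0.002,0,0,0,0],[0,0,0,0,0,0],[0,0,0,0,0,0]]]'
python3 -m handwheel '[[[-0.0003,0.002,0,0,0,0],[0,0,0,0,0,0],[0,0,0,0,0,0]]]'
python3 -m handwheel '[[[-0.0003,0.002,0,0,0,0],[0,0,0,0,0,0],[0,0,0,0,0,0]]]'
python3 -m handwheel '[[[-0.0003,0.002,0,0,0,0],[0,0,0,0,0,0],[0,0,0,0,0,0]]]'
python3 -m handwheel '[[[-0.0003,0.002,0,0,0,0],[0,0,0,0,0,0],[0,0,0,0,0,0]]]'
done | grep -E 'pos|contact'
```

```text
time: 14.03
tool_pos: [0.4783, 0.2437, 0.0768]
tool_rot: [-0.01, 0.989, 0.075, 0.131]
contact_force: [-4.0, -4.3, 5.9]
gripper_width: 0.202
grasp_force: 60.2
tool_pos: [0.4781, 0.2453, 0.0768]
contact_force: [-5.0, -4.7, 8.1]
tool_pos: [0.4778, 0.2471, 0.0768]
contact_force: [-5.3, -6.6, 7.9]
tool_pos: [0.4775, 0.2491, 0.0768]
contact_force: [-4.4, -5.8, 8.0]
tool_pos: [0.4772, 0.2511, 0.0768]
contact_force: [-4.7, -6.4, 8.4]
tool_pos: [0.4769, 0.2531, 0.0768]
contact_force: [-5.1, -6.8, 8.0]
```

```bash
(
python3 -m handwheel '[[[-0.0003,0.002,0,0,0,0],[0,0,0,0,0,0],[0,0,0,0,0,0]]]'
python3 -m handwheel '[[[-0.0003,0.002,0,0,0,0],[0,0,0,0,0,0],[0,0,0,0,0,0]]]'
python3 -m handwheel '[[[-0.0003,0.002,0,0,0,0],[0,0,0,0,0,0],[0,0,0,0,0,0]]]'
python3 -m handwheel '[[[-0.0002,0.001,0,0,0,0],[0,0,0,0,0,0],[0,0,0,0,0,0]]]'
python3 -m handwheel '[[[-0.0001,0.001,0,0,0,0],[0,0,0,0,0,0],[0,0,0,0,0,0]]]'
python3 -m handwheel '[[[-0.0002,0.001,0,0,0,0],[0,0,0,0,0,0],[0,0,0,0,0,0]]]'
python3 -m handwheel '[[[-0.0001,0.001,0,0,0,0],[0,0,0,0,0,0],[0,0,0,0,0,0]]]'
) | grep -E 'pos|contact'
```

```text
tool_pos: [0.4766, 0.2551, 0.0768]
contact_force: [-4.8, -7.3, 8.5]
tool_pos: [0.4761, 0.2579, 0.0768]
contact_force: [-4.7, -3.2, 6.3]
tool_pos: [0.4757, 0.2609, 0.0768]
contact_force: [-5.7, 3.2, 5.6]
tool_pos: [0.4756, 0.2617, 0.0768]
contact_force: [-4.2, 2.2, 6.0]
tool_pos: [0.4755, 0.2621, 0.0768]
contact_force: [-4.2, -2.2, 7.6]
tool_pos: [0.4754, 0.2626, 0.0768]
contact_force: [-4.9, -3.6, 7.9]
tool_pos: [0.4754, 0.263, 0.0768]
contact_force: [-4.6, -7.6, 7.5]
```

```bash
python3 -m handwheel '[[[0.0003,-0.0022,0,0,0,0],[0,0,0,0,0,0],[0,0,0,0,0,0],[0,0,0,0,0,0]]]'
```

```text
time: 17.37
tool_pos: [0.4755, 0.2619, 0.0768]
tool_rot: [-0.01, 0.989, 0.074, 0.131]
contact_force: [-5.3, -1.7, 6.0]
gripper_width: 0.2
grasp_force: 60.1
```

```bash
python3 -m handwheel '[[[0,0,0,0,0,0],[0,0,0,0,0,0],[0,0,0,0,0,0],[0,0,0,0,0,0],[0,0,0,0,0,0]]]' 0.35
```

```text
time: 17.78
tool_pos: [0.4755, 0.2616, 0.076]
tool_rot: [-0.01, 0.989, 0.074, 0.13]
contact_force: [0.6, -0.2, 0.0]
gripper_width: 0.352
grasp_force: 0.0
```

No contact force at partial opening, so the catch is holding the carriage. I'll open fully and back out along the tool axis.

```bash
python3 -m handwheel '[[[0,0,0,0,0,0],[0,0,0,0,0,0],[0,0,0,0,0,0],[0,0,0,0,0,0],[-0.003,-0.0004,0.01,0,0,0],[-0.003,-0.0004,0.01,0,0,0],[-0.003,-0.0004,0.01,0,0,0],[-0.005,-0.001,0.02,0,0,0],[-0.005,-0.001,0.02,0,0,0],[-0.005,-0.001,0.02,0,0,0],[-0.005,-0.001,0.02,0,0,0],[-0.005,-0.001,0.02,0,0,0],[-0.005,-0.001,0.02,0,0,0],[0,0,0,0,0,0],[0,0,0,0,0,0],[0,0,0,0,0,0]]]' 1
python3 - <<'E'
from h import *
c=camera_info("wrist");im,d=grab_frame("wrist");cv2.imwrite("pics/w2.png",im)
for q in pinpoint("wrist","handle")[:1]:
    p=px2w(c,*q["position"],z=.094);print(q["conf"],p,"travel",np.hypot(p[0]-.481,p[1]-.1973))
E
```

```text
time: 19.12
tool_pos: [0.4363, 0.2543, 0.2261]
tool_rot: [-0.01, 0.989, 0.074, 0.131]
contact_force: [1.0, -0.4, -0.8]
gripper_width: 1.002
grasp_force: 0.0
0.72 [0.47061566 0.26289864 0.094     ] travel 0.06641548016121372
```

View pics/w2.png

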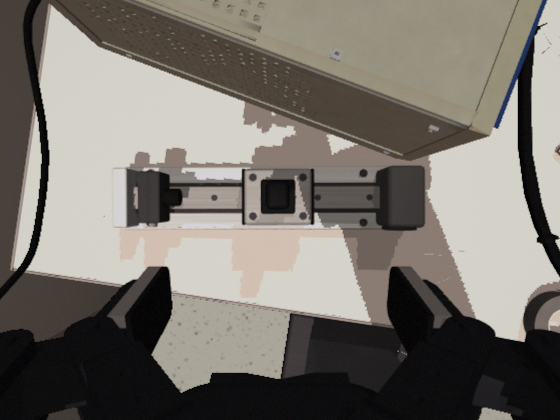

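The carriage sits mid-rail with its handle at (278,196), clear of the housing at (402,196) and the buffer at (172,198). The fingers are open and free of it, and travel is about 66 mm.

```bash
python3 -c "
from plant import job_done;print(job_done())"
```

```text
the job is handed in; nothing more can be done
None
```

The job is handed in: the carriage was pressed lightly into the buffer (about 2–3 mm), guided home, run out again and left caught at about 66 mm of travel, with the gripper clear; the judge's result isn't shown.

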